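# Queue a model case on the sloped roller lane

### The arm

A 6-joint arm with a two-finger parallel gripper is mounted at the origin on the work surface. World frame = base frame: x ahead of the robot, y to its left, z up, the work surface at z = 0. Lengths are in mm, angles in rad, forces in N, time in s.
With the tool pointing down it reaches from about 225 to 875 mm from the base axis. Payload 3.4 kg.
Tool frame: the origin (TCP) lies midway between the tips of the shut fingers; the grasp point (between the pads) lies 19 mm behind it; z points along the fingers, y is the line along which they close (so a half turn about z gives the same grasp; the last joint's range is limited). The gripper opens to 85 mm and grips with 20 to 120 N. Pads are 22 mm wide; open, the fingers measure 114 mm over their backs; the gripper's body (76 mm by 85 mm) begins 54 mm behind the grasp point. The pads swing forward as they close: fully open they stand 13 mm farther back than shut.
Start: joints at [-1.3, 0.276, 1.505, -0, 1.361, -0.121], TCP at [219.567, -531.463, 231.328] pointing down, gripper open.
Joint ranges: [-2.89, 2.89], [-0.75, 2.08], [0.22, 2.7], [-1.18, 4.32], [0.11, 2.71], [-2.7, 2.7]. Speed limits (rad/s): [2.57, 2.57, 3.14, 3.14, 3.14, 3.14].

### API

Orientations are given as a 3x3 rotation matrix whose columns are the frame's x, y, z axes.
In Python, from cell import manip gives the robot as it stands. Calls block until the motion is done:
- manip.reach(position, orientation): joint-space move of the TCP to a pose.
- manip.servo_line(position, speed=150, orientation=None, threshold=None): straight line of the TCP; orientation=None keeps the orientation; speed is the mean speed in mm/s. With threshold (N) it stops when the force on the tool has changed by that much, and returns True; else False.
- manip.goto_joints(angles): joint-space move.
- manip.command_gripper(opening): opening from 0.0 (shut) to 1.0 (fully open); the grip force is fixed at half the most; returns when the fingers have stopped.
- manip.hold(seconds).
- manip.ik(position, orientation): joint angles nearest the present ones, or None.
- manip.get_obs(): the state.
- manip.grab_frame(name): name is "scene" or "top" or "wrist"; returns the picture (400x640x3 uint8, blue, green, red); there is no depth.
- manip.camera_params(name): a dict with "mtx" (3x3 intrinsics, pixels), "T" (4x4, takes a point from camera to world coordinates); the wrist camera has in their place "tool_from_camera" (4x4, takes a point from camera to tool coordinates, whose origin is the TCP and whose axes are the flange's). Camera axes: x right, y down, z forward; pixel columns grow to the right and rows downward; lengths in mm; the calibration is good to about 2 mm. A picture is of the moment at which its call begins: read the wrist's pose just before it. camera_params takes no time and is no camera call.
A pose or a line that the arm cannot do raises manip.MotionError and nothing moves.
- manip.job_done(): hands the job in; it is judged then, once.
The state is a dict: "time_s": time; "joints": joint angles; "dq": joint speeds; "effort": joint torques, N m; "position": TCP position; "eef_rot": TCP orientation; "contact_force": force on the tool from outside, world axes, zero at the start; "ft_torque": the same for the moment, N m; "gripper_width": opening from 0.0 (shut) to 1.0 (fully open); "grasp_force": force on a finger pad.
Only numpy, scipy, OpenCV 4.12 (cv2) and the standard library are available. Lean on these libraries where they do the work, as an engineer would, in place of code of your own. Each camera call takes 0.05 s, during which the arm holds its last target. There are 200 camera calls.

### The job

In the dental lab, put the oblong lidded model case on the sloped roller lane: set it down gently between the side rails on the raised half of the lane, lid up and with its long side along the lane, and let go so that it rolls by itself down to the stop and rests against it. Do not push or carry it down the lane, and leave the square box and the jar where they stand.

Things in the scene. Friction and masses are not known exactly. Their poses are not given: they have to be found in the camera images.
- case_middle (a point): The model case to be queued: an oblong closed plastic case, white with a dark grey lid, 100 mm long (its x), 56 mm wide (its y), 64 mm tall (its z, up), about 0.3 kg, straight smooth sides, the same both ways round. The point is its centre, half-way up (32 mm above its underside). It stands lid up on the bench, turned up to 35 degrees.
- lane: Lane of steel rollers sloping 8 degrees down towards the robot, on a fixed stand. Origin: on the rollers' top line, midway between the rails, at the inner face of the stop, a plate across the low end (28 mm tall above the rollers); 52 mm above the bench. x points up the slope (lane 340 mm long), y across, z square to the rollers. A case at the stop has its centre at x = 50, z = 32 mm.
- lane_load (a point): A good place to set the case down: the point on the rollers' top line midway between the rails, 245 mm up the lane from the stop, 86 mm above the bench; axes as the lane's. The channel is 78 mm wide between 5 mm thick rails that stand 6 mm above the rollers. Rollers (18 mm thick, 22.5 mm apart) are lightly braked: a case let go here starts at once and rolls down gently in 1 to 3 s.
- square_box: Bystander: a lower, square lidded box, 84 x 84 x 46 mm tall, same white plastic and dark grey lid. Origin at the centre of its underside. Leave it.
- jar: Bystander: a squat black screw-top jar, 70 mm in diameter, 85 mm tall. Origin at the centre of its underside. Leave it.
Things that resemble listed ones, but are neither listed nor needed, are in the scene too. What is shaped like the part that bears case_middle but brown is not meant.

How it is judged:
By the outcome, as a careful person would: the job done as asked, in the order asked, and still so for the second after the job is handed in, with the robot touching nothing.
It also fails if it takes over 43 s, if anything falls off the work surface, if the arm or the gripper's body presses on something with over 40 N, if the wrist force passes 120 N, or if a joint passes its speed limit or range.

## Working session

There is one attempt and no reset: what is moved stays moved. The work goes in short steps, each a Python script; the robot and the scene stay as the last script left them, time stands still between calls to the robot, and variables do not carry over. Pictures are saved under pics/ and viewed, at most 10 in all, crops included, and the job is handed in when it is done.

```bash
mkdir -p pics
python3 - <<'E'
from cell import manip
import cv2
for n in ("top","scene"):
    cv2.imwrite(f"pics/{n}0.png",manip.grab_frame(n)); p=manip.camera_params(n); print(n,p["mtx"].round(1).tolist(),p["T"].round(3).tolist())
print(manip.camera_params("wrist")); print(manip.get_obs()["time_s"])
E
```

```text
top [[375.7, 0.0, 320.4], [0.0, 375.7, 195.8], [0.0, 0.0, 1.0]] [[-0.027, -0.986, 0.166, 452.596], [-1.0, 0.027, -0.001, -77.372], [-0.004, -0.166, -0.986, 817.858], [0.0, 0.0, 0.0, 1.0]]
scene [[399.5, 0.0, 322.6], [0.0, 399.5, 200.6], [0.0, 0.0, 1.0]] [[-0.764, 0.541, -0.352, 885.65], [0.645, 0.652, -0.399, 304.65], [0.014, -0.532, -0.847, 850.036], [0.0, 0.0, 0.0, 1.0]]
{'mtx': array([[353.14429418,   0.        , 315.4504798 ],
       [  0.        , 353.14429418, 200.92645895],
       [  0.        ,   0.        ,   1.        ]]), 'tool_from_camera': array([[ 8.49502430e-04, -9.60713415e-01, -2.77541009e-01,
         6.89463104e+01],
       [ 9.99999427e-01,  9.96898631e-04, -3.89967398e-04,
        -6.73988015e-01],
       [ 6.51327163e-04, -2.77540519e-01,  9.60713712e-01,
        -1.43151988e+02],
       [ 0.00000000e+00,  0.00000000e+00,  0.00000000e+00,
         1.00000000e+00]])}
0.1
```

View pics/top0.png

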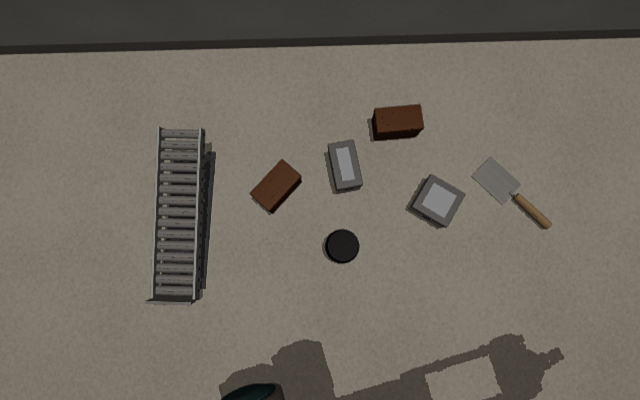

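View pics/scene0.png

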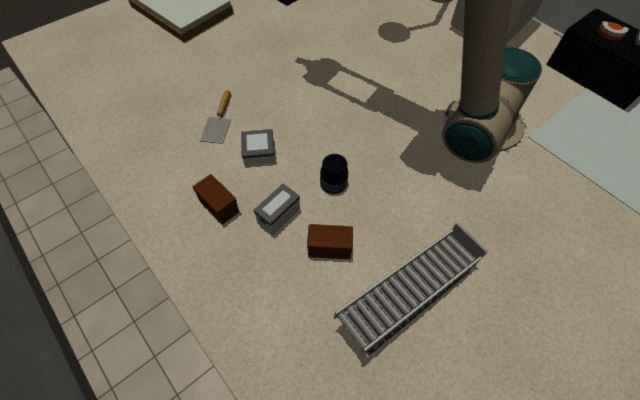

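Top view: lidded candidates are the grey/white oblong at (345,165) and the square box at (438,200). Brown look-alikes are at (276,186) and (398,121), and the jar is at (342,246). The oblong white one with the grey lid fits. The lane runs from its stop at row ~300 up to row 128 (columns 150–205). I'll confirm in an enlarged crop.

```bash
cat > h.py <<'E'
from cell import manip
import numpy as np, cv2
def ray(n,uv,T=None):
    p=manip.camera_params(n); T=p["T"] if T is None else T
    d=T[:3,:3]@np.linalg.inv(p["mtx"])@np.array([uv[0],uv[1],1.0]); return T[:3,3],d
def onz(n,uv,z,T=None):
    o,d=ray(n,uv,T); return o+d*(z-o[2])/d[2]
def wristT():
    o=manip.get_obs(); A=np.eye(4); A[:3,:3]=o["eef_rot"]; A[:3,3]=o["position"]
    return A@manip.camera_params("wrist")["tool_from_camera"]
def down(yaw):  # finger closing axis (y) at yaw
    y=np.array([np.cos(yaw),np.sin(yaw),0]); z=np.array([0,0,-1.]); return np.column_stack([np.cross(y,z),y,z])
E
python3 - <<'E'
from h import *
im=cv2.imread("pics/top0.png")
a=cv2.resize(im[120:210,300:400],(400,360),interpolation=cv2.INTER_CUBIC)
b=cv2.resize(im[115:315,140:220],(240,600),interpolation=cv2.INTER_CUBIC)
c=np.zeros((600,640,3),np.uint8); c[:360,:400]=a; c[:,400:]=b
cv2.imwrite("pics/crop0.png",c)
# light label -> centre
g=cv2.cvtColor(im,cv2.COLOR_BGR2HSV)
m=((g[...,1]<25)&(g[...,2]>120)).astype(np.uint8)
cs,_=cv2.findContours(m[120:240,310:480].copy(),cv2.RETR_EXTERNAL,cv2.CHAIN_APPROX_NONE)
for k in cs:
    if cv2.contourArea(k)>60:
        r=cv2.minAreaRect((k+[310,120]).astype(np.float32)); print(r)
        q=np.array([onz("top",p,64)[:2] for p in cv2.boxPoints(r)]); print(q.mean(0).round(1),q.round(1).tolist())
for uv,z in [((155,300),60),((197,300),60),((158,128),105),((202,128),105)]: print(onz("top",uv,z).round(1))
E
```

```text
((438.7694091796875, 199.82382202148438), (26.057327270507812, 24.833641052246094), 30.256441116333008)
[ 564.5 -317.6] [[556.8, -281.5], [600.4, -310.2], [571.9, -353.8], [528.9, -324.8]]
((344.8756408691406, 163.4195098876953), (32.616695404052734, 12.152688026428223), 77.90524291992188)
[ 645.9 -130.1] [[677.5, -111.9], [682.3, -136.8], [614.2, -148.1], [609.5, -123.6]]
[382.2 251.4  60. ]
[380.  169.2  60. ]
[718.  241.2 105. ]
[715.5 153.6 105. ]
```

View pics/crop0.png

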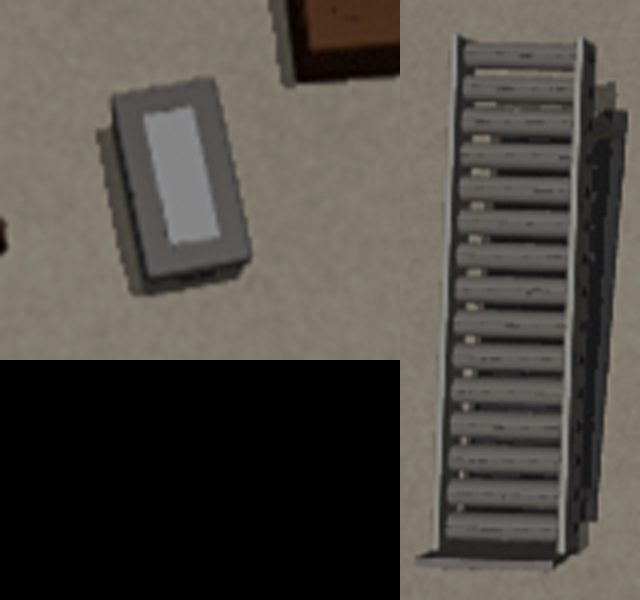

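Crop: the oblong white-label, grey-lid case is confirmed at about (345,163), with its long axis about 10° from x. The lane rails run from (158.7,127)/(200.3,127.7) down to (152.7,297.7)/(194.3,298.3). I'll move above the case and look close.

Run:
```python
from h import *
for z,l,r in [(105.3,(158.7,127),(200.3,127.7)),(60,(152.7,297.7),(194.3,298.3))]:
    print(onz("top",l,z).round(1),onz("top",r,z).round(1))
a=np.arctan2(11.3,68.1)
best=None
for y in (a+np.pi/2,a-np.pi/2):
    q=manip.ik([646,-130,200],down(y)); q2=manip.ik([620,200,200],down(np.pi/2 if y>0 else -np.pi/2)); print(y,q,q2)
    if q is not None and q2 is not None and (best is None or abs(q[5])<abs(best[0][5])): best=(q,y)
print(best[1])
manip.reach([646,-130,200],down(best[1]))
T=wristT(); im=manip.grab_frame("wrist"); cv2.imwrite("pics/w1.png",im); np.save("T1.npy",T)
g=cv2.cvtColor(im,cv2.COLOR_BGR2HSV)
m=((g[...,1]<25)&(g[...,2]>120)).astype(np.uint8)
cs,_=cv2.findContours(m,cv2.RETR_EXTERNAL,cv2.CHAIN_APPROX_NONE)
for k in cs:
    if cv2.contourArea(k)>400:
        q=np.array([onz("wrist",p,64,T)[:2] for p in k[:,0]],np.float32); print(cv2.contourArea(k),k[:,0].mean(0).round(),cv2.minAreaRect(q))
print(manip.get_obs()["time_s"])
```

```text
[719.9 239.7 105.3] [716.1 156.9 105.3]
[386.7 256.2  60. ] [383.4 174.5  60. ]
1.7352305485082724 [-3.04100674e-01  4.19126330e-01  1.36327516e+00 -4.44089210e-16
  1.35919116e+00 -2.03933122e+00] [ 2.05309626e-01  4.07902574e-01  1.38162567e+00 -4.44089210e-16
  1.35206441e+00 -1.36548670e+00]
-1.4063621050815207 [-3.04100674e-01  4.19126330e-01  1.36327516e+00 -4.44089210e-16
  1.35919116e+00  1.10226143e+00] [ 2.05309626e-01  4.07902574e-01  1.38162567e+00 -4.44089210e-16
  1.35206441e+00  1.77610595e+00]
-1.4063621050815207
2009.0 [509. 290.] ((579.183837890625, -315.760986328125), (52.445987701416016, 37.55588912963867), 57.05373001098633)
3216.0 [619. 252.] ((629.0733642578125, -403.8802185058594), (72.39091491699219, 49.04595184326172), 42.64929962158203)
463.5 [322. 220.] ((620.3914794921875, -137.551025390625), (26.400880813598633, 21.087467193603516), 9.399362564086914)
1116.5 [321. 144.] ((675.0096435546875, -125.75860595703125), (28.43335723876953, 48.79852294921875), 9.400693893432617)
2.2583
```

View pics/w1.png

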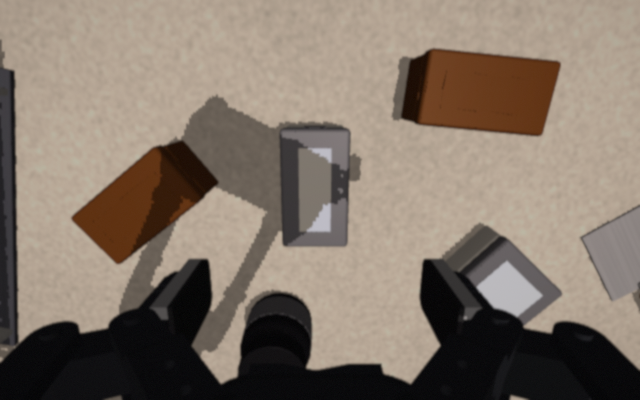

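Wrist view: the case lid's corners are (281,128), (350,128), (348,246), (283,246), and the tool is well aligned with it. The jar at (277,315) and square box at (505,290) are clear of the fingers. I'll compute the centre from those corners and grasp.

Run:
```python
from h import *
T=np.load("T1.npy")
q=np.array([onz("wrist",p,64,T)[:2] for p in [(281,128),(350,128),(348,246),(283,246)]],np.float32)
print(q.round(1).tolist(),cv2.minAreaRect(q)); c=q.mean(0)
d=(q[0]+q[1]-q[2]-q[3]); yaw=np.arctan2(d[1],d[0])-np.pi/2; print(c,yaw)
assert np.hypot(*(c-[646,-130]))<12 and abs(yaw+1.406)<.1
R=down(yaw)
manip.servo_line([*c,110],speed=150,orientation=R)
print(manip.servo_line([*c,18],speed=70,threshold=8), manip.get_obs()["position"])
manip.command_gripper(0.0); o=manip.get_obs(); print(o["gripper_width"],o["grasp_force"],o["contact_force"])
manip.servo_line([*c,200],speed=120)
o=manip.get_obs(); print(o["gripper_width"],o["grasp_force"],o["contact_force"],o["time_s"])
# over the lane, level, high
l=np.array([383.5,215.4])+242.6*np.array([np.cos(-.051),np.sin(-.051)])
manip.reach([*l,230],down(-.051-np.pi/2))
np.save("T2.npy",wristT()); w=manip.grab_frame("wrist"); cv2.imwrite("pics/w2.png",w); print(manip.get_obs()["time_s"])
```

```text
[[687.7000122070312, -96.69999694824219], [696.5, -149.60000610351562], [598.9000244140625, -166.6999969482422], [589.7999877929688, -111.9000015258789]] ((643.2168579101562, -131.21307373046875), (99.0713882446289, 55.55564880371094), 9.399222373962402)
[ 643.21594 -131.20984] -1.4066824
False [ 643.64769215 -131.33063771   18.58718139]
0.6540888625509906 64.70696210861206 [-0.72494322  0.4033903   3.15679521]
0.6477729579471444 64.20362591743469 [-0.12775183 -0.01158167 -2.33609511] 6.525
7.8417
```

View pics/w2.png

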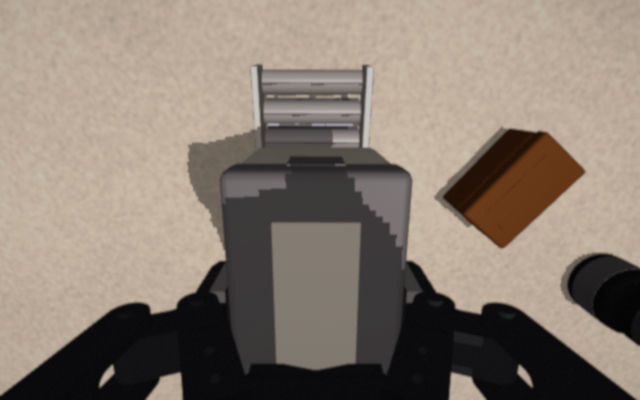

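The case is held square. The lane's upper end shows ahead of it: rail tops at (257,66) and (368,66) at the end, and about (260,140) and (366,140) nearer. I'll check the lane centre line against the top-camera estimate.

Run:
```python
from h import *
T=np.load("T2.npy")
u=np.array([np.cos(-.051),np.sin(-.051)]);o=np.array([383.5,215.4])
for v,z,l,r in [(66,105.3,257,368),(140,97,260,366)]:
    a=onz("wrist",(l,v),z,T)[:2];b=onz("wrist",(r,v),z,T)[:2];c=(a+b)/2-o
    print(a.round(1),b.round(1),"along",c@u,"across",-c[0]*u[1]+c[1]*u[0])
```

```text
[719.2 238.6] [715.2 159.9] along 334.0925516170878 across 0.9075062766652415
[666.3 242.8] [662.1 160.8] along 281.05883211731566 across 0.6930985473100169
```

Lane centre agrees within 1 mm. Tilt by 8°, lower gently until contact, release, and let it roll.

Run:
```python
from h import *
f=-.051; s,c=np.sin(np.radians(8)),np.cos(np.radians(8))
X=np.array([np.cos(f)*c,np.sin(f)*c,s]); Y=np.array([-np.sin(f),np.cos(f),0]); Z=np.cross(X,Y)
R=np.column_stack([np.cross(-Y,-Z),-Y,-Z])
L=np.array([382.5,215.4,52])+245*X+0.8*Y; print(L)
P=lambda h:L+Z*(18.6+h)
manip.reach(P(50),R); manip.hold(.2)
manip.servo_line(P(8),speed=80)
hit=manip.servo_line(P(-6),speed=12,threshold=4); o=manip.get_obs()
print(hit,(o["position"]-L)@Z-18.6,o["contact_force"],o["time_s"])
if hit:
    manip.command_gripper(1.0); manip.hold(2.0)
    cv2.imwrite("pics/top3.png",cv2.resize(manip.grab_frame("top")[100:320,120:400],None,fx=2.5,fy=2.5))
print(manip.get_obs()["time_s"],manip.get_obs()["gripper_width"])
```

```text
[624.84100585 203.83092348  86.09740974]
True -0.2103834096976911 [-0.59238089 -0.58396231  5.09134678] 9.8833
12.3417 0.997905242329147
```

View pics/top3.png

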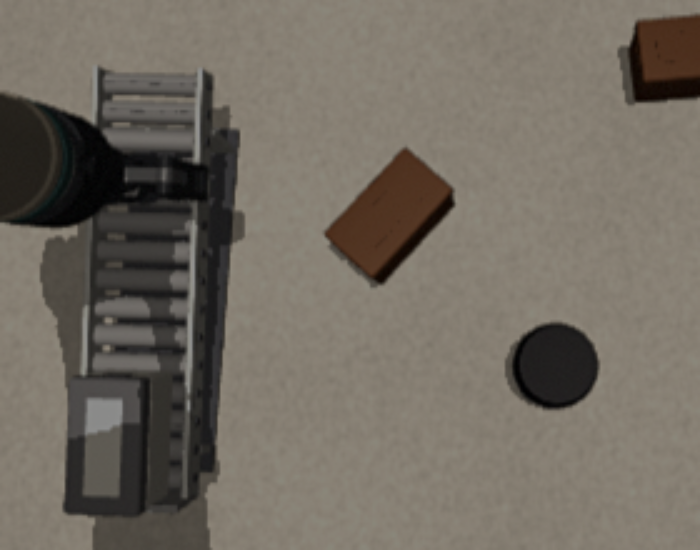

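The case rolled down to the low end (lid at crop (105,445)); the fingers are open and clear of it. I'll retract and verify it sits in the channel against the stop.

Run:
```python
from h import *
o=manip.get_obs(); manip.servo_line(o["position"]-o["eef_rot"][:,2]*130,speed=150)
manip.hold(.5)
t=manip.grab_frame("top"); s=manip.grab_frame("scene")
f=-.051; S,c=np.sin(np.radians(8)),np.cos(np.radians(8))
X=np.array([np.cos(f)*c,np.sin(f)*c,S]); Y=np.array([-np.sin(f),np.cos(f),0]); Z=np.cross(X,Y); O=np.array([382.5,215.4,52])+.8*Y
p=manip.camera_params("top"); p2=manip.camera_params("scene")
for p,im in ((p,t),(p2,s)):   # mark the expected lid corners at the stop
    Ti=np.linalg.inv(p["T"])
    for x in (0,100):
        for y in (-28,28):
            k=p["mtx"]@(Ti@np.r_[O+X*x+Y*y+Z*64,1])[:3]; cv2.circle(im,tuple(int(round(v)) for v in k[:2]/k[2]),1,(0,255,0),-1)
a=cv2.resize(t[200:320,130:230],(400,480),interpolation=cv2.INTER_CUBIC); b=cv2.resize(s[200:320,400:500],(400,480),interpolation=cv2.INTER_CUBIC)
cv2.imwrite("pics/fin.png",np.hstack([a,b])); print(manip.get_obs()["time_s"])
```

```text
13.9583
```

View pics/fin.png

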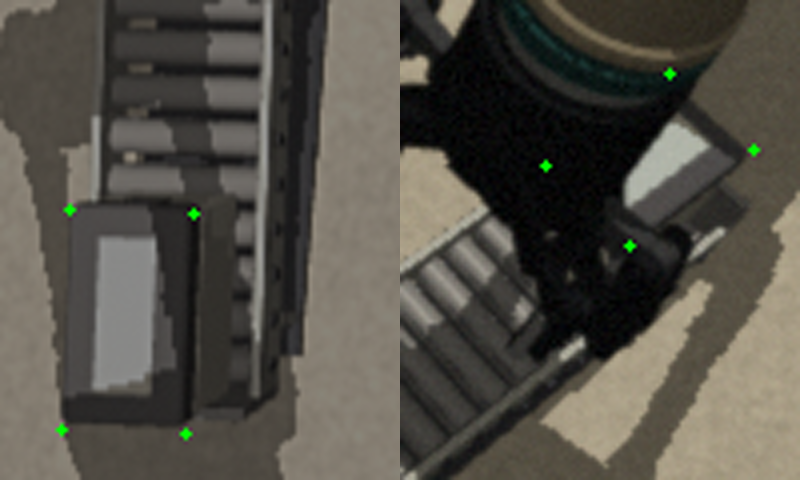

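Top view: the lid is centred and straight in the channel, within about 2 px of its expected at-stop position, and it hasn't moved since the last look. The arm blocks the scene view, so I'll move it away for one clear look at the stop.

Run:
```python
from h import *
manip.reach([600,-60,300],down(-np.pi/2)); manip.hold(.3)
s=manip.grab_frame("scene"); t=manip.grab_frame("top")
b=cv2.resize(s[200:300,400:500],(400,400),interpolation=cv2.INTER_CUBIC); a=cv2.resize(t[220:320,130:230],(400,400),interpolation=cv2.INTER_CUBIC)
cv2.imwrite("pics/fin2.png",np.hstack([a,b])); print(manip.get_obs()["time_s"])
```

```text
15.4167
```

View pics/fin2.png

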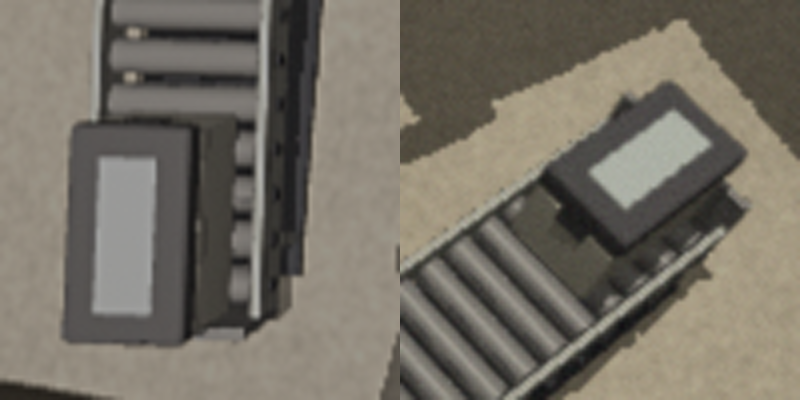

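The case rests lid up and straight against the stop plate, and hasn't moved between views. Handing in.

```bash
python3 -c "
from cell import manip
print(manip.job_done())"
```

```text
the job is handed in; nothing more can be done
None
```

I set the model case down on the raised half of the lane and let go; it rolled down by itself, now rests lid up against the stop, and I handed the job in at about 15 s, with the square box and jar untouched.

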